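Pop the sample hatch of the white-wine meter

TASK

Open the sample hatch of the wine meter that has the yellow press pad: push the pad down once, all the way, with the fingertips, then take the fingers away so that the hatch springs up, and see that it stays standing open without being pushed back down. Do not press or open the hatch of the meter with the red pad, and leave the vials, the bottle and the bung where they stand.

Things in the scene. Friction and masses are not known exactly. Their poses are not given: they have to be found in the camera images.
- yellow_pad (a point): Top centre of the round yellow press pad (24 mm across, 2 mm proud) on the grey hatch (68 x 64 x 10 mm) on top of the meter; 92 mm above the bench while shut; 52 mm from the hinge, 16 mm from the free edge. z: the hatch's normal (up while shut), x: from pad to hinge. Moves with the hatch.
- yellow_hatch (a joint): Yellow-pad hatch angle, rad: 0 latched level, 1.05 fully open, negative pressed in (stop -0.15). Hinged at its edge farthest from the meter's front. A spring opens it (3.5 N at the pad), a push-push latch holds it: pressed past -0.10 (5.2 mm at the pad; stop at 8 mm) and let go, it rises by itself within about 1 s. Pressing it right down again would latch it shut.
- yellow_meter: White bench wine meter, fixed, 150 long (x) x 110 wide (y) x 84 mm high, yellow stripe round its sides, yellow press pad; origin under its centre on the bench, -x is its front. Hatch towards the front, its top 6 mm above the rim round it; behind it a flat deck with a display and a loose vial.
- red_pad (a point): Top centre of the round red press pad (24 mm across, 2 mm proud) on the grey hatch (68 x 64 x 10 mm) on top of the meter; 92 mm above the bench while shut; 52 mm from the hinge, 16 mm from the free edge. z: the hatch's normal (up while shut), x: from pad to hinge. Moves with the hatch.
- red_hatch (a joint): Red-pad hatch angle, rad: 0 latched level, 1.05 fully open, negative pressed in (stop -0.15). Hinged at its edge farthest from the meter's front. A spring opens it (3.5 N at the pad), a push-push latch holds it: pressed past -0.10 (5.2 mm at the pad; stop at 8 mm) and let go, it rises by itself within about 1 s. Pressing it right down again would latch it shut.
- red_meter: White bench wine meter, fixed, 150 long (x) x 110 wide (y) x 84 mm high, red stripe round its sides, red press pad; origin under its centre on the bench, -x is its front. Hatch towards the front, its top 6 mm above the rim round it; behind it a flat deck with a display and a loose vial.
- yellow_vial_mid (a point): Centre of an upright amber sample vial with a white cap, 24 mm across, 45 mm high, loose on the deck behind the hatch of the yellow-pad meter, its foot 84 mm above the bench. Leave alone.
- red_vial_mid (a point): Centre of an upright amber sample vial with a white cap, 24 mm across, 45 mm high, loose on the deck behind the hatch of the red-pad meter, its foot 84 mm above the bench. Leave alone.
- bottle_mid (a point): Centre of an upright green sample bottle with a black cap, 52 mm across, 120 mm high, loose on the bench. Leave alone.
- bung_mid (a point): Centre of a tapered cork bung, 42 mm across, 34 mm high, loose on the bench. Leave alone.

How it is judged:
On the way, in this order (a step that is already met when the one before it is completed fails the run):
1. the yellow-pad hatch is pressed down until its latch lets go (value of joint yellow_hatch below -0.085 rad), for 0.02 s.
2. the yellow-pad hatch has sprung open and the fingers are off it (value of joint yellow_hatch above 0.9 rad and contact force between the fingers and yellow_meter below 0.1 N), for 0.5 s.
At the end, for the whole second after the job is handed in: The yellow-pad hatch stands open (above 0.9 rad) and still (under 0.05 rad/s); the red-pad hatch is latched shut (between -0.04 and 0.05 rad); both vials, the bottle and the bung are within 15 mm of where they stood (value of joint yellow_hatch above 0.9 rad and velocity of joint yellow_hatch between -0.05 and 0.05 rad/s and value of joint red_hatch between -0.04 and 0.05 rad and not (distance of yellow_vial_mid from where it was at the start of the episode above 0.015 m) and not (distance of red_vial_mid from where it was at the start of the episode above 0.015 m) and not (distance of bottle_mid from where it was at the start of the episode above 0.015 m) and not (distance of bung_mid from where it was at the start of the episode above 0.015 m)); the robot touches nothing.
It fails at once if the red-pad hatch is pressed in or opened (value of joint red_hatch below -0.04 rad or value of joint red_hatch above 0.1 rad).
It fails at once if the popped hatch is pushed back down (pressed a second time) (value of joint yellow_hatch between 0.3 and 0.8 rad and velocity of joint yellow_hatch below -0.3 rad/s).
It fails at once if a vial, the bottle or the bung is moved, knocked over or lifted (distance of any of yellow_vial_mid, red_vial_mid, bottle_mid, bung_mid from where it was at the start of the episode above 0.015 m).
It also fails if it takes over 29 s, if anything falls off the work surface, if the arm or the gripper's body presses on something with over 40 N, if the wrist force passes 120 N, or if a joint passes its speed limit or range.

ROBOT

A 7-joint arm with a two-finger parallel gripper is mounted at the origin on the work surface. World frame = base frame: x ahead of the robot, y to its left, z up, the work surface at z = 0. Lengths are in m, angles in rad, forces in N, time in s.
With the tool pointing down it reaches from about 0.4 to 0.875 m from the base axis. Payload 6.5 kg.
Tool frame: the origin (TCP) lies on the mounting face of the last link; the fingertips stand 166 mm ahead of it and the grasp point (between the pads) lies 147 mm ahead of it; z points along the fingers, y is the line along which they close (so a half turn about z gives the same grasp; the last joint's range is limited). The gripper opens to 88 mm and grips with 3 to 60 N. Pads are 18 mm wide; open, the fingers measure 123 mm over their backs; the gripper's body (75 mm by 187 mm) begins 45 mm behind the grasp point.
Start: joints at [1.119, 0.536, -0.004, 1.538, 0.003, 1.067, -0.071], TCP at [0.245, -0.602, 0.405] pointing down, gripper open.
Joint ranges: [-2.7, 2.7], [-0.37, 2.16], [-1.27, 1.26], [0.24, 2.4], [-1.31, 4.45], [0.19, 1.91], [-2.76, 2.76]. Speed limits (rad/s): [2.39, 2.39, 3.14, 3.14, 3.14, 3.14, 3.14].

INTERFACE

Orientations are given as a unit quaternion [w, x, y, z].
In Python, from plant import manip, camera, calibration, workorder, regions_of gives the robot as it stands.
- The arm moves only by the shell command python3 -m inch 'ROWS' [OPENING] [FORCE]. ROWS is JSON, a list of rows, each a list of 6 numbers: the shift along the tool's x, y, z in mm, then the turn, a rotation vector about the tool's x, y, z in rad. A call has 1 to 5 rows; each row shifts and turns the commanded pose from where the row before left it, along the tool's axes as they then stand; what a row does not reach is not made up. A row lasts 1/8 s, in which the tool goes at most 62.5 mm and 10.7 degrees, less where a joint would pass 70% of its speed; a pose out of reach is approached as far as the arm can. A call with a gripper value outside its range is refused whole. OPENING is the finger opening in mm, from 0 to 88.1, set as the call begins (- or left out, the last holds). The fingers move at their own pace and stop on an object; FORCE is the grip in N (left out, the last holds). Time passes only in rows, so rows that do not move let the fingers close. It gives the time, the measured TCP pose, the force, the opening and the grip force at its end, in the units of the state.
- manip.observe(): the state, without advancing time (a new reading comes with each control period).
- camera(name): name is "side" or "top"; returns (picture, depth): 480x640x3 uint8, red, green, blue; 480x640 float32, m along the optical axis (not along the pixel's ray), 0 where there is no reading.
- calibration(name): a dict with "camera_matrix" (3x3 intrinsics, pixels), "k1" (the pictures are not rectified: a ray, as slopes to the right and down, at radius r is drawn at 1 + k1 r^2 times it, then the intrinsics apply), "R" (3x3) and "t" (3): a world point X has camera coordinates R X + t. Camera axes: x right, y down, z forward; pixel columns grow to the right and rows downward; lengths in m; the calibration is good to about 2 mm. A picture is of the moment at which its call begins. calibration takes no time and is no camera call.
- workorder.job_done(): hands the job in; it is judged then, once.
Trained networks look in the newest picture that a camera, given by its name, has taken for a name from the list of things; names that differ only in an ending like _2 or _b are one class to them, and where a whole thing is asked for, a point or a joint stands for the part that bears it (a point fixed in the world has none). Each returns a list of dicts, best first, with "p" (0 to 1); they miss things now and then, are a little off and sometimes report something else, mostly with a low value. They report only what shows in the picture. A call takes as long as a camera call.
- regions_of(camera, name): "pixels" (480x640 bool, what is visible of it) and "bbox" ([left, top, width, height] in pixels, round what is visible of it).
The state is a dict: "t": time; "joints": joint angles; "qvel": joint speeds; "effort": joint torques, N m; "eef_pos": TCP position; "tcp_rot": TCP orientation; "ft_force": force on the tool from outside, world axes, zero at the start; "torque": the same for the moment, N m; "width": finger opening in m; "grip_force": force on a finger pad.
Only numpy, scipy, OpenCV 4.12 (cv2) and the standard library are available. Lean on these libraries where they do the work, as an engineer would, in place of code of your own. Each camera call takes 0.05 s, during which the arm holds its last target. There are 200 camera calls.

## Working session

There is one attempt and no reset: what is moved stays moved. The work goes in short steps, Python scripts to look and compute and a shell command to move; the robot and the scene stay as the last step left them, time stands still between calls to the robot, and variables do not carry over. Pictures are saved under pics/ and viewed, at most 10 in all, crops included, and the job is handed in when it is done.

```bash
mkdir -p pics && cat > h.py <<'E'
import numpy as np, cv2
from plant import manip, camera, calibration, workorder, regions_of
def cloud(name, depth, mask):
    c=calibration(name);K=np.array(c["camera_matrix"]);k1=c["k1"]
    v,u=np.nonzero(mask&(depth>0)); z=depth[v,u]
    p=cv2.undistortPoints(np.stack([u,v],1).astype(float).reshape(-1,1,2),K,np.array([k1,0,0,0.])).reshape(-1,2)
    X=np.c_[p*z[:,None],z]
    return (X-np.array(c["t"]))@np.array(c["R"]), u, v
E
python3 - <<'E'
from h import *
s=manip.observe();print({k:np.round(s[k],3) for k in s})
for n in("top","side"):
    im,d=camera(n);cv2.imwrite(f"pics/{n}0.png",im[:,:,::-1])
    for o in("yellow_pad","red_pad","yellow_meter","red_meter","yellow_vial_mid","bottle_mid","bung_mid"):
        for r in regions_of(n,o)[:2]:
            X,u,v=cloud(n,d,r["pixels"])
            if len(X):print(n,o,round(r["p"],2),r["bbox"],np.round(np.median(X,0),3),np.round(np.percentile(X,5,axis=0),3),np.round(np.percentile(X,95,axis=0),3))
E
```

```text
{'t': np.float64(0.0), 'joints': array([ 1.119,  0.537, -0.004,  1.539,  0.003,  1.067, -0.071]), 'qvel': array([-0.002,  0.   ,  0.   ,  0.001,  0.001, -0.001, -0.001]), 'effort': array([-0.0000e+00, -5.7098e+01,  9.9100e-01, -2.5160e+01, -5.6000e-02,
        1.8000e-02,  0.0000e+00]), 'eef_pos': array([ 0.244, -0.602,  0.404]), 'tcp_rot': array([-0.001,  0.981,  0.192, -0.   ]), 'ft_force': array([-1.091,  0.532, -0.02 ]), 'torque': array([-0.034, -0.016,  0.009]), 'grip_force': np.float64(0.0), 'width': np.float64(0.088)}
top yellow_pad 0.89 [246.5, 194.0, 32.5, 35.5] [0.567 0.111 0.091] [0.536 0.082 0.087] [0.6   0.14  0.094]
top red_pad 0.81 [391.8, 227.0, 44.1, 41.8] [ 0.499 -0.18   0.09 ] [ 0.466 -0.211  0.086] [ 0.532 -0.15   0.094]
top yellow_meter 0.83 [231.7, 161.9, 60.8, 78.7] [0.582 0.108 0.085] [0.517 0.061 0.056] [0.655 0.159 0.092]
top yellow_meter 0.58 [380.8, 212.2, 14.8, 15.5] [ 0.549 -0.126  0.129] [ 0.539 -0.137  0.101] [ 0.558 -0.118  0.132]
top red_meter 0.64 [364.4, 195.7, 87.0, 88.4] [ 0.514 -0.172  0.085] [ 0.451 -0.229  0.054] [ 0.584 -0.115  0.092]
top yel
[... 756 characters left out ...]
.527 -0.147  0.092]
side yellow_meter 0.55 [229.5, 224.3, 86.7, 83.3] [0.558 0.137 0.076] [0.51  0.063 0.008] [0.648 0.17  0.09 ]
side yellow_meter 0.43 [337.1, 190.2, 74.4, 59.9] [ 0.497 -0.139  0.069] [ 0.438 -0.225  0.008] [ 0.566 -0.104  0.09 ]
side red_meter 0.98 [336.0, 190.9, 76.7, 59.7] [ 0.498 -0.139  0.069] [ 0.438 -0.227  0.006] [ 0.566 -0.104  0.09 ]
side yellow_vial_mid 0.72 [232.0, 233.5, 18.3, 18.4] [0.624 0.155 0.114] [0.618 0.135 0.087] [0.642 0.161 0.129]
side bottle_mid 0.84 [177.1, 326.6, 36.7, 62.2] [0.497 0.386 0.07 ] [0.486 0.363 0.008] [0.518 0.404 0.119]
side bung_mid 0.52 [407.3, 187.3, 10.1, 17.6] [ 0.515 -0.364  0.029] [ 0.504 -0.386  0.001] [ 0.535 -0.353  0.034]
```

```bash
python3 - <<'E'
from h import *
from scipy.spatial.transform import Rotation as R
for n in("top","side"):
    im,d=camera(n)
    hsv=cv2.cvtColor(im,cv2.COLOR_RGB2HSV)
    r=regions_of(n,"yellow_pad")[0];x,y,w,h=map(int,r["bbox"])
    m=np.zeros((480,640),bool);m[y-2:y+h+3,x-2:x+w+3]=1
    yel=m&(hsv[...,0]>18)&(hsv[...,0]<38)&(hsv[...,1]>110)
    X,u,v=cloud(n,d,yel);k=X[:,2]>.085
    print(n,"pad",np.round(X[k].mean(0),4),k.sum(),np.round(np.ptp(X[k],axis=0),3),u[k].mean(),v[k].mean())
    H,_,_=cloud(n,d,r["pixels"]);H=H[H[:,2]>.083]
    print("hatch",H.mean(0).round(4),cv2.minAreaRect((H[:,:2]*1000).astype(np.float32)))
    print("red regs",[(round(q["p"],2),q["bbox"]) for q in regions_of(n,"red_vial_mid")])
    if n=="top":cv2.imwrite("pics/topc.png",cv2.resize(im[130:310,90:530,::-1],None,fx=1.8,fy=1.8,interpolation=cv2.INTER_CUBIC))
s=manip.observe();q=s["tcp_rot"];print(R.from_quat([q[1],q[2],q[3],q[0]]).as_matrix().round(3))
E
```

```text
top pad [0.5485 0.1097 0.0926] 127 [0.023 0.023 0.011] 262.251968503937 220.3779527559055
hatch [0.5672 0.1099 0.0907] ((567.5767211914062, 110.63969421386719), (71.59619140625, 64.05506134033203), 4.988011837005615)
red regs [(0.64, [380.5, 214.6, 14.5, 12.7])]
side pad [0.5476 0.1097 0.0915] 78 [0.026 0.024 0.006] 286.61538461538464 253.64102564102564
hatch [0.5623 0.1135 0.0893] ((566.06640625, 107.3296127319336), (71.41722869873047, 73.40995025634766), 4.340189456939697)
red regs [(0.45, [349.3, 189.0, 14.3, 23.4])]
[[ 0.926  0.376 -0.   ]
 [ 0.376 -0.926  0.   ]
 [-0.    -0.    -1.   ]]
```

View pics/topc.png

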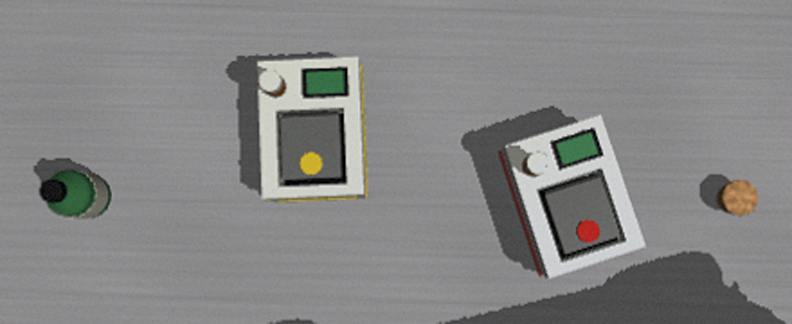

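View pics/side0.png

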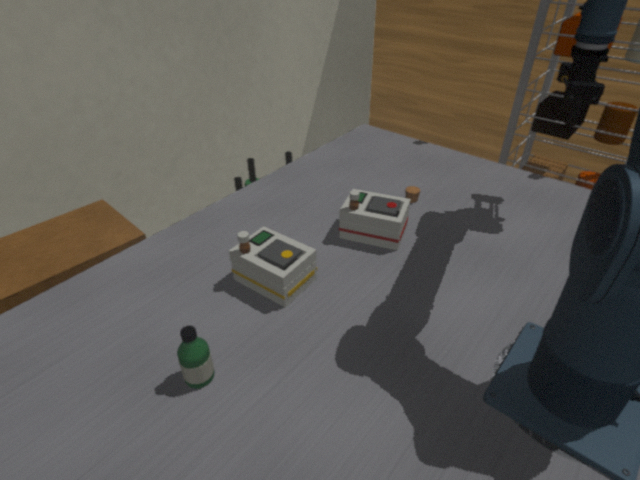

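The top view shows the yellow-pad meter near crop pixel (312,125), with the pad at (311,163) and its vial at (272,83). The red-pad meter is at (575,195), the bottle at (75,195) and the bung at (740,198). The networks' yellow/red assignments match the picture. The pad is at about (0.548, 0.110, 0.092).

I'll close the fingers, square the tool to the world axes and travel high.

```bash
python3 -m inch '[[0,0,0,0,0,0.1285],[0,0,0,0,0,0.1285],[0,0,0,0,0,0.1285],[23,-54,0,0,0,0],[23,-54,0,0,0,0]]' 0 20 && python3 -m inch '[[23,-54,0,0,0,0],[23,-54,0,0,0,0],[23,-54,0,0,0,0],[23,-54,0,0,0,0],[23,-54,0,0,0,0]]' && python3 -m inch '[[23,-54,0,0,0,0],[23,-54,0,0,0,0],[23,-54,0,0,0,0],[23,-54,0,0,0,0],[0,0,0,0,0,0]]'
```

```text
t: 1.72
eef_pos: [0.2909, -0.493, 0.4046]
tcp_rot: [0.0, 1.0, -0.0, 0.0]
ft_force: [1.0, 0.3, 0.6]
width: 0.0401
grip_force: 0.0
t: 2.35
eef_pos: [0.406, -0.2224, 0.4051]
tcp_rot: [0.0, 1.0, 0.0, 0.0]
ft_force: [-0.0, -0.9, -0.4]
width: 0.0009
grip_force: 0.0
t: 2.98
eef_pos: [0.4985, -0.0033, 0.405]
tcp_rot: [-0.001, 1.0, 0.004, 0.001]
ft_force: [0.5, -0.5, -0.4]
width: 0.0006
grip_force: 0.0
```

```bash
python3 -m inch '[[25,-56,0,0,0,0],[25,-57,0,0,0,0],[0,0,50,0,0,0],[0,0,50,0,0,0],[0,0,0,0,0,0]]' && python3 - <<'E'
from h import *
im,d=camera("side");cv2.imwrite("pics/side1.png",cv2.resize(im[150:330,180:420,::-1],None,fx=3,fy=3))
s=manip.observe();print(s["eef_pos"],s["tcp_rot"],s["ft_force"])
E
```

```text
t: 3.6
eef_pos: [0.5457, 0.1033, 0.3017]
tcp_rot: [0.001, 1.0, -0.0, -0.004]
ft_force: [0.4, -1.0, 1.5]
width: 0.0004
grip_force: 0.0
[0.54702701 0.10371959 0.30425853] [ 6.04374367e-04  9.99998752e-01 -3.95660915e-04 -1.40477899e-03] [0.30086212 0.20545459 0.015056  ]
```

View pics/side1.png

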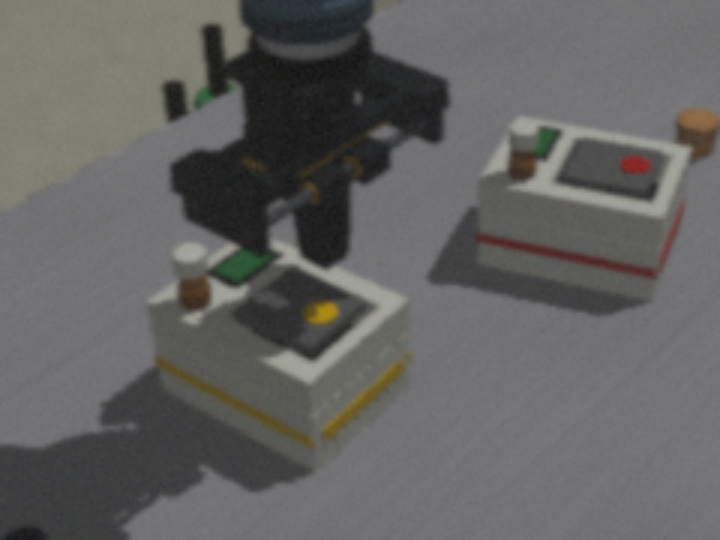

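The closed fingers hang over the hatch at crop (325,250), above the pad at (322,313). The body is clear of the vial at (190,275). Next I correct about 6 mm sideways and descend to just above the pad.

```bash
python3 -m inch '[[1,-6,10,0,0,0],[0,0,16,0,0,0],[0,0,10,0,0,0],[0,0,0,0,0,0],[0,0,0,0,0,0]]'
```

```text
t: 4.28
eef_pos: [0.5485, 0.1109, 0.2689]
tcp_rot: [-0.0, 1.0, 0.0, 0.0]
ft_force: [0.1, 0.9, -0.0]
width: 0.0004
grip_force: 0.0
```

```bash
python3 -m inch '[[0,0,7,0,0,0],[0,0,5,0,0,0],[0,0,3,0,0,0],[0,0,2,0,0,0],[0,0,0,0,0,0]]'
```

```text
t: 4.9
eef_pos: [0.5477, 0.1109, 0.2518]
tcp_rot: [0.0, 1.0, 0.0, -0.001]
ft_force: [-3.5, 0.4, 6.1]
width: 0.0004
grip_force: 3.7
```

```bash
python3 -m inch '[[0,0,1,0,0,0],[0,0,1,0,0,0],[0,0,0,0,0,0]]'
```

```text
t: 5.28
eef_pos: [0.5477, 0.111, 0.251]
tcp_rot: [0.0, 1.0, 0.0, -0.001]
ft_force: [-9.2, -1.3, 20.4]
width: 0.0005
grip_force: 10.8
```

The force has risen to 20 N at about 7–8 mm, so the pad is at the stop. I'll go up fast, then back.

```bash
python3 -m inch '[[0,0,-55,0,0,0],[-20,0,-55,0,0,0],[-40,0,-40,0,0,0],[-40,0,0,0,0,0],[0,0,0,0,0,0]]' && python3 -m inch '[[0,0,0,0,0,0],[0,0,0,0,0,0],[0,0,0,0,0,0],[0,0,0,0,0,0],[0,0,0,0,0,0]]' && python3 -m inch '[[0,0,0,0,0,0],[0,0,0,0,0,0],[0,0,0,0,0,0],[0,0,0,0,0,0],[0,0,0,0,0,0]]' && python3 - <<'E'
from h import *
im,d=camera("side");cv2.imwrite("pics/side2.png",cv2.resize(im[150:330,180:420,::-1],None,fx=3,fy=3))
for r in regions_of("side","yellow_pad")[:1]:
    X,u,v=cloud("side",d,r["pixels"]);print(r["p"],np.percentile(X,[5,50,95],axis=0).round(3))
E
```

```text
t: 5.9
eef_pos: [0.4462, 0.1108, 0.3999]
tcp_rot: [0.0, 1.0, 0.001, -0.0]
ft_force: [0.3, -0.5, -1.4]
width: 0.0006
grip_force: 0.0
t: 6.52
eef_pos: [0.4485, 0.1109, 0.3996]
tcp_rot: [-0.0, 1.0, 0.0, -0.0]
ft_force: [-0.3, -0.9, 0.1]
width: 0.0005
grip_force: 0.0
t: 7.15
eef_pos: [0.4484, 0.1108, 0.3997]
tcp_rot: [0.0, 1.0, 0.0, 0.0]
ft_force: [0.5, 0.6, 0.2]
width: 0.0003
grip_force: 0.0
0.78 [[0.566 0.081 0.071]
 [0.578 0.118 0.12 ]
 [0.608 0.144 0.142]]
```

View pics/side2.png

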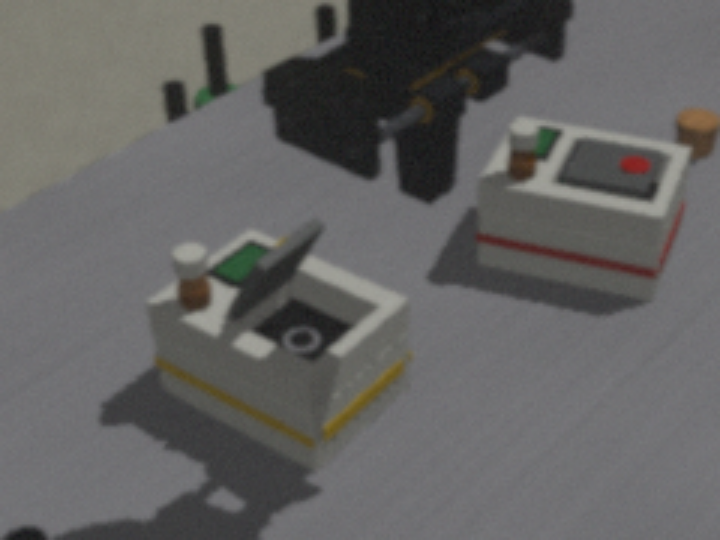

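The hatch stands open at crop (280,270), and its cloud reaches z ≈ 0.142 m, which matches about 60°. The vial, the red-pad hatch and the bung are unmoved, and the fingers are well clear. I'll let it settle a little longer, then hand in.

```bash
python3 -m inch '[[0,0,0,0,0,0],[0,0,0,0,0,0],[0,0,0,0,0,0],[0,0,0,0,0,0],[0,0,0,0,0,0]]' && python3 - <<'E'
from h import *
camera("side");print([np.round(r["bbox"]) for r in regions_of("side","yellow_pad")[:1]])
print(workorder.job_done())
E
```

```text
t: 7.88
eef_pos: [0.4484, 0.1109, 0.3997]
tcp_rot: [0.0, 1.0, 0.0, -0.0]
ft_force: [0.8, 0.6, 0.1]
width: 0.0005
grip_force: 0.0
[array([255., 224.,  32.,  33.])]
the job is handed in; nothing more can be done
None
```

I pressed the yellow pad once to its stop; the hatch sprang up and was standing open, with the fingers clear and everything else apparently unmoved, when I handed the job in at about 8 s (no verdict was returned).

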